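Fold up the pipette stand to match its neighbour and hang its cradle

TASK

Two folding pipette stands stand side by side on the bench: one is in use and holds pipettes on its leaning panel, the other is still folded down. Fold the empty stand's panel up until it leans at the same angle as its neighbour's and let it stand by itself; then take the loose saddle-shaped pipette cradle and hang it gently, without dropping it, over the middle of that panel's top bar, fork pointing back towards the robot, without the panel sinking out of line. Leave the neighbour and the other things on the bench where they are.

Things in the scene. Friction and masses are not known exactly. Their poses are not given: they have to be found in the camera images.
- stand: the empty folding pipette stand, grey plastic, 200 mm wide (y), 240 mm long (x from -30 to 210), fixed to the bench. Origin on the bench under the middle of its hinge; x points from the hinge (robot's side) towards the panel's free end, y along the hinge, z up. Side rails 14 mm high lie at y = +-92 mm; the bench is bare under the panel
- stand_lamp (a point): middle of the fixed light bar (24 mm thick, 200 mm long along y) over the empty stand: x = 130 mm, z = 360 mm in its frame, on two bent posts 12 mm thick at y = +-92 mm, rising at x = 195 mm. It blocks a straight-down reach to the folded panel's bar; the neighbour has the same
- stand_hinge (a point): middle of the empty stand's hinge axis, 90 mm above the bench
- stand_panel (a joint): angle of the empty stand's panel: 0 = folded down level, growing as its free end is raised; 1.5 is the stop. The hinge is stiff (about 0.6 N m of friction; the panel weighs 0.3 kg): the panel stays where it is left, but pressing its bar down with more than about 6 N makes it sink
- stand_bar (a point): middle of the round steel bar (12 mm thick, 132 mm free length) at the free end of the empty stand's panel, 120 mm from the hinge axis. Axes turn with the panel: x from hinge to bar, y along the bar, z out of the upper face. Between bar and solid sheet (8 mm thick, 6 to 54 mm from the hinge axis) is an open window 60 mm by 132 mm
- neighbour: the other stand, of the same make and the same sizes, facing the same way, with three pipettes on its panel; origin and axes as for the empty stand
- neighbour_panel (a joint): angle of the neighbour's panel, in the same sense; it leans somewhere from 0.8 to 1.05. This is the angle to match
- neighbour_bar (a point): middle of the neighbour's bar; axes as for stand_bar
- hanger: loose white plastic pipette cradle, 0.09 kg, standing on the bench: an inverted U 38 mm deep (x), 50 mm wide (y), two 6 mm legs 50 mm long with 26 mm between them along x, 8 mm roof, on it an upright grip tab 36 (x) by 14 (y) by 45 mm tall (58 to 103 mm up). Two fork prongs stick out 37 mm to -x, 34 mm up. Origin at the centre of its underside, z up
- hanger_saddle (a point): middle of the underside of the cradle's roof (50 mm above its origin): this comes to rest on the bar
- hanger_grip (a point): the place to pinch the grip tab along the cradle's y, 86 mm above its origin
- hanger_fork (a point): between the tips of the two prongs, 50 mm to -x of the cradle's origin, 34 mm up
- bottle: bystander: white jar 56 mm wide, 110 mm tall; origin at the centre of its underside
- tipbox: bystander: blue tip box with a clear lid, 94 x 129 x 90 mm; origin at the centre of its underside
- wellplate: bystander: flat well plate 85 x 127 x 14 mm; origin at the centre of its underside
There are look-alikes about, which are no part of the job. What is shaped like the hanger but green or orange is not meant.

How it is judged:
By the outcome, as a careful person would: the job done as asked, in the order asked, and still so for the second after the job is handed in, with the robot touching nothing.
It also fails if it takes over 72 s, if anything falls off the work surface, if the arm or the gripper's body presses on something with over 40 N, if the wrist force passes 120 N, or if a joint passes its speed limit or range.

ROBOT

A 7-joint arm with a two-finger parallel gripper is mounted at the origin on the work surface. World frame = base frame: x ahead of the robot, y to its left, z up, the work surface at z = 0. Lengths are in mm, angles in rad, forces in N, time in s.
With the tool pointing down it reaches from about 400 to 900 mm from the base axis. Payload 5.5 kg.
Tool frame: the origin (TCP) lies at the very end of the fingers, on their centre line; the grasp point (between the pads) lies 19 mm behind it (arm.grasp_offset is the distance from the TCP to the grasp point, in mm); z points along the fingers, y is the line along which they close (so a half turn about z gives the same grasp; the last joint's range is limited). The gripper opens to 92 mm and grips with 3 to 60 N. Pads are 19 mm wide; open, the fingers measure 130 mm over their backs; the gripper's body (75 mm by 190 mm) begins 47 mm behind the grasp point.
Start: joints at [1.465, 0.501, -0.427, 1.55, 0.221, 1.138, -0.21], TCP at [234.355, -606.282, 226.729] pointing down, gripper open.
Joint ranges: [-2.88, 2.88], [-0.31, 2.03], [-1.54, 1.56], [0.2, 2.42], [-1.41, 4.55], [0.19, 2.02], [-2.57, 2.57]. Speed limits (rad/s): [2.57, 2.57, 3.14, 3.14, 3.14, 3.14, 3.14].

INTERFACE

Orientations are given as a 3x3 rotation matrix whose columns are the frame's x, y, z axes.
In Python, from cell import arm gives the robot as it stands.
- The arm moves only by the shell command python3 -m creep 'ROWS' [FORCE]. ROWS is JSON, a list of rows, each a list of 7 numbers: the shift along the tool's x, y, z scaled (see below), then the turn, a rotation vector about the tool's x, y, z scaled (see below), then the opening, from 0 (shut) to 1 (fully open). A call has 1 to 20 rows; each row is the pose to reach, as a shift and turn from the pose commanded when the call began, along the tool's axes at that moment, turning the shorter way round; what a row does not reach only later rows make up. The controller multiplies each number of a shift by 400 mm and each number of a turn by pi rad. A row lasts 1/12 s, in which the tool goes at most 41.7 mm and 7.16 degrees, less where a joint would pass 70% of its speed; a pose out of reach is approached as far as the arm can. A call with a number of a shift or a turn outside -1 to 1 is refused whole. A call with a gripper value outside its range is refused whole. The fingers move at their own pace and stop on an object; FORCE is the grip in N (left out, the last holds). Time passes only in rows, so rows that repeat a pose let the fingers close. It gives the time, the measured TCP pose, the force, the opening and the grip force at its end, in the units of the state.
- arm.get_obs(): the state, without advancing time (a new reading comes with each control period).
- arm.snapshot(name): name is "side" or "top" or "wrist"; returns a dict with "pixels" (420x560x3 uint8, red, green, blue), "mtx" (3x3 intrinsics, pixels), "R" (3x3) and "t" (3): a world point X has camera coordinates R X + t. Camera axes: x right, y down, z forward; pixel columns grow to the right and rows downward; lengths in mm; the calibration is good to about 2 mm. The wrist camera is an equidistant fisheye: a pixel r from the principal point sees the ray r / f radians off the axis. A picture is of the moment at which its call begins. There is no depth.
- arm.hand_in(): hands the job in; it is judged then, once.
The state is a dict: "t": time; "joints": joint angles; "joint_velocities": joint speeds; "joint_torque": joint torques, N m; "eef_pos": TCP position; "orientation": TCP orientation; "contact_force": force on the tool from outside, world axes, zero at the start; "moment": the same for the moment, N m; "width": opening from 0.0 (shut) to 1.0 (fully open); "grip_force": force on a finger pad.
Only numpy, scipy, OpenCV 4.12 (cv2) and the standard library are available. Lean on these libraries where they do the work, as an engineer would, in place of code of your own. Each camera call takes 0.05 s, during which the arm holds its last target. There are 200 camera calls.

## Working session

There is one attempt and no reset: what is moved stays moved. The work goes in short steps, Python scripts to look and compute and a shell command to move; the robot and the scene stay as the last step left them, time stands still between calls to the robot, and variables do not carry over. Pictures are saved under pics/ and viewed, at most 10 in all, crops included, and the job is handed in when it is done.

```bash
mkdir -p pics; ls
python3 - <<'E'
from cell import arm
import cv2,numpy as np,pickle
for n in("side","top"):
    s=arm.snapshot(n); cv2.imwrite(f"pics/{n}0.png",s["pixels"][:,:,::-1]); pickle.dump(s,open(f"pics/{n}0.pkl","wb"))
    print(n,s["mtx"].round(1).tolist(),s["R"].round(4).tolist(),s["t"].round(1).tolist(), (-s["R"].T@s["t"]).round(0))
o=arm.get_obs();print(o["t"],o["eef_pos"],np.round(o["orientation"],3).tolist(),o["width"])
E
```

```text
pics
side [[389.0, 0.0, 279.2], [0.0, 389.0, 207.6], [0.0, 0.0, 1.0]] [[-0.9695, -0.2442, 0.0196], [-0.1842, 0.674, -0.7154], [0.1615, -0.6972, -0.6985]] [528.7, 312.0, 1126.6] [ 388.  704. 1000.]
top [[531.8, 0.0, 292.6], [0.0, 531.8, 214.7], [0.0, 0.0, 1.0]] [[0.022, -0.9996, -0.0166], [-0.9933, -0.02, -0.1138], [0.1134, 0.0189, -0.9934]] [-55.6, 604.4, 1501.3] [ 431.  -72. 1559.]
0.1 [ 234.04238741 -605.76466577  225.80506913] [[0.933, 0.361, -0.001], [0.361, -0.933, 0.002], [0.0, -0.002, -1.0]] 1.0022155677364608
```

View pics/side0.png

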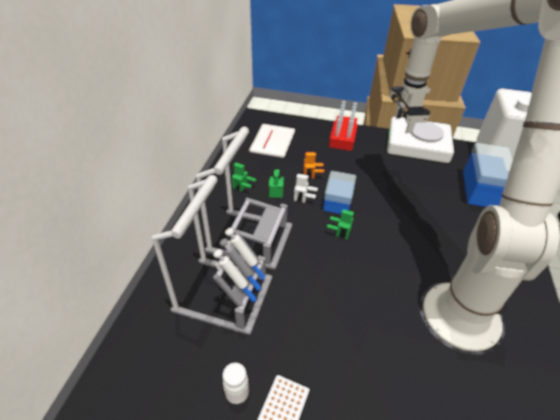

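View pics/top0.png

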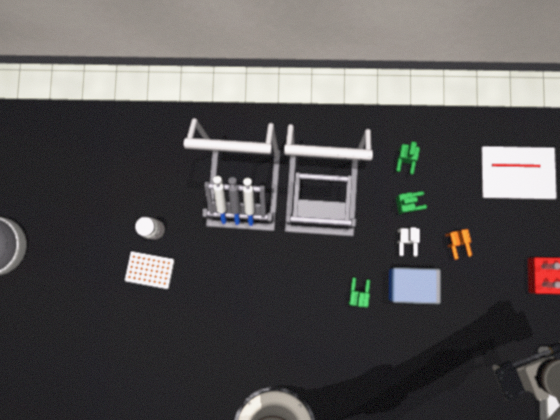

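The top view shows the neighbour with three pipettes at about (237,190), and the empty folded stand at about (322,190). There are five saddle shapes: green at (408,157), (411,202) and (360,293), orange at (459,243), white at (409,240). The white one fits the description, and an enlarged crop will confirm it.

Run:
```python
import cv2,numpy as np
a=cv2.imread("pics/top0.png");b=cv2.imread("pics/side0.png")
f=lambda i,x,y,w,h,W,H:cv2.resize(i[y:y+h,x:x+w],(W,H),interpolation=cv2.INTER_CUBIC)
A=f(a,180,112,250,150,800,480); cv2.imwrite("pics/c_top.png",A)
B=f(b,150,120,200,150,800,600); cv2.imwrite("pics/c_side.png",B)
```

```text
(no output)
```

View pics/c_top.png

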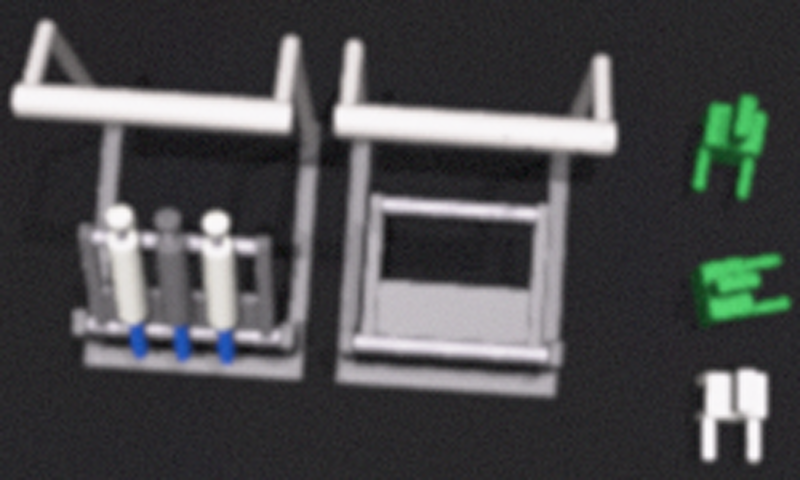

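Run:
```python
import cv2,numpy as np
b=cv2.imread("pics/side0.png")
f=lambda i,x,y,w,h,W,H:cv2.resize(i[y:y+h,x:x+w],(W,H),interpolation=cv2.INTER_CUBIC)
cv2.imwrite("pics/c_side.png",f(b,150,150,200,150,800,600))
```

```text
(no output)
```

View pics/c_side.png

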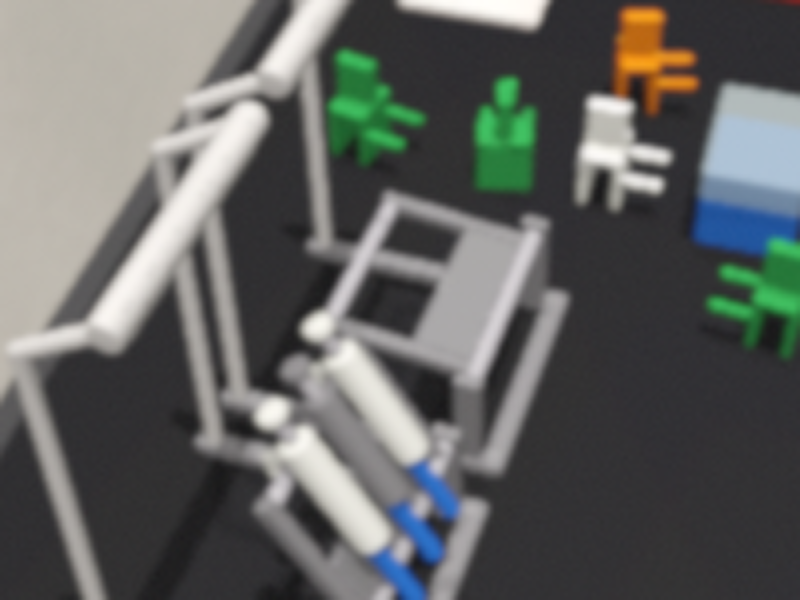

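The crop confirms that the white cradle (top about (409,240), side about (304,187)) is the one to hang, with its fork pointing towards the robot. The empty stand's bar and hinge are clear in both views. Next I'll compute positions.

```bash
cat > h.py <<'E'
import numpy as np,cv2,pickle
def ray(s,p):
    d=s["R"].T@np.linalg.solve(s["mtx"],[p[0],p[1],1.]); return -s["R"].T@s["t"],d/np.linalg.norm(d)
def onz(s,p,z):
    c,d=ray(s,p); return c+d*(z-c[2])/d[2]
def tri(rs):
    A=0;b=0
    for c,d in rs:
        P=np.eye(3)-np.outer(d,d);A=A+P;b=b+P@c
    return np.linalg.solve(A,b)
def proj(s,X):
    q=s["mtx"]@(s["R"]@np.asarray(X,float)+s["t"]);return (q[:2]/q[2]).round(1)
def profile(s,u0,u1,v0,v1):
    """brightness-peak row of a bar in each column u0..u1 between rows v0,v1"""
    g=s["pixels"].mean(2); out=[]
    for u in range(u0,u1+1):
        w=g[v0:v1+1,u]; w=np.clip(w-np.percentile(w,30),0,None)**2; out.append((u,round(float((w*np.arange(v0,v1+1)).sum()/w.sum()),2)))
    return out
E
python3 - <<'E'
from h import *
T=pickle.load(open("pics/top0.pkl","rb"));S=pickle.load(open("pics/side0.pkl","rb"))
ct=lambda x,y:(180+x/3.2-.35,112+y/3.2-.35); cs=lambda x,y:(150+x/4-.4,150+y/4-.4)
P=lambda n,x:print(n,np.round(x,1).tolist())
for n,a,b,z in(("hinge",(352,343),(555,354),90),("bar",(378,204),(540,212),90),("lamp",(345,120),(605,137),360),("front",(337,380),(555,393),5),
 ("nhinge",(80,322),(292,338),90),("nlamp",(22,98),(285,115),360),("nfront",(85,365),(302,378),5)):
    A=onz(T,ct(*a),z);B=onz(T,ct(*b),z);P(n,[*A,*B,*((A+B)/2),np.degrees(np.arctan2(B[0]-A[0],-(B[1]-A[1])))])
for n,a,b in(("hinge",(540,228),(463,378)),("bar",(395,200),(335,312))):
    A=onz(S,cs(*a),90);B=onz(S,cs(*b),90);P("S"+n,[*A,*B,*((A+B)/2)])
P("fork top",onz(T,ct(731,458),34));P("fork side",onz(S,cs(664,171),34))
P("tipL",onz(T,ct(709,458),34));P("tipR",onz(T,ct(753,458),34))
P("tabtop S",onz(S,cs(610,103),103)); P("tabtop T",onz(T,ct(755,392),103))
print("nbar rows",profile(T,225,227,181,193),profile(T,238,242,181,193),profile(T,255,260,181,193))
print("ebar rows",profile(T,303,343,171,183)[::8]," hinge",profile(T,296,350,215,226)[::9])
print("nhinge", profile(T,208,212,210,222),profile(T,262,270,210,222))
g=T["pixels"].mean(2).astype(int);print(g[180:225,257:259].T.tolist())
# red/white masks for hanger
m=(T["pixels"].min(2)>150).astype(np.uint8);m[:220]=0;m[265:]=0;m[:,:380]=0;m[:,430:]=0
v,u=np.nonzero(m);print(u.min(),u.max(),v.min(),v.max())
E
```

```text
hinge [587.3, -36.0, 90.0, 581.3, -212.0, 90.0, 584.3, -124.0, 90.0, -2.0]
bar [710.3, -56.0, 90.0, 705.8, -197.8, 90.0, 708.1, -126.9, 90.0, -1.8]
lamp [719.9, -33.9, 360.0, 710.8, -220.6, 360.0, 715.4, -127.3, 360.0, -2.8]
front [562.0, -20.9, 5.0, 554.2, -220.4, 5.0, 558.1, -120.7, 5.0, -2.2]
nhinge [601.0, 201.6, 90.0, 590.7, 16.3, 90.0, 595.8, 108.9, 90.0, -3.2]
nlamp [731.9, 200.0, 360.0, 722.8, 9.4, 360.0, 727.4, 104.7, 360.0, -2.7]
nfront [571.1, 211.2, 5.0, 563.2, 11.2, 5.0, 567.1, 111.2, 5.0, -2.3]
Shinge [582.0, -213.2, 90.0, 600.2, -37.9, 90.0, 591.1, -125.6, 90.0]
Sbar [709.5, -213.8, 90.0, 716.5, -77.3, 90.0, 713.0, -145.6, 90.0]
fork top [497.1, -374.8, 34.0]
fork side [500.7, -373.9, 34.0]
tipL [496.7, -355.2, 34.0]
tipR [497.5, -394.3, 34.0]
tabtop S [556.2, -374.3, 103.0]
tabtop T [550.8, -381.6, 103.0]
nbar rows [(225, 186.4), (226, 186.47), (227, 186.52)] [(238, 187.1), (239, 187.22), (240, 187.37), (241, 187.53), (242, 187.75)] [(255, 188.32), (256, 188.42), (257, 188.51), (258, 188.56), (259, 188.66), (260, 188.81)]
ebar rows [(303, 175.59), (311, 176.07), (319, 176.55), (327, 177.14), (335, 177.64), (343, 178.19)]  hinge [(296, 218.04), (305, 218.28), (314, 218.57), (323, 219.23), (332, 220.11), (341, 220.88), (350, 221.77)]
nhinge [(208, 214.61), (209, 215.68), (210, 217.82), (211, 218.35), (212, 217.98)] [(262, 217.29), (263, 217.45), (264, 217.11), (265, 216.81), (266, 216.63), (267, 216.58), (268, 216.62), (269, 216.52), (270, 216.09)]
[[42, 39, 42, 37, 39, 58, 116, 192, 228, 227, 188, 122, 66, 32, 31, 29, 30, 27, 26, 30, 26, 21, 38, 81, 125, 143, 135, 118, 110, 111, 109, 109, 110, 106, 120, 170, 214, 212, 156, 92, 44, 17, 50, 98, 148], [39, 39, 37, 41, 36, 57, 115, 180, 222, 218, 185, 126, 64, 36, 30, 34, 32, 28, 28, 25, 30, 31, 37, 76, 124, 145, 134, 118, 110, 109, 112, 107, 107, 105, 122, 169, 218, 214, 163, 97, 44, 27, 50, 101, 150]]
399 419 227 255
```

```bash
cat >> h.py <<'E'
PSI=-0.040; O=np.array([586.5,-123.5,0.])
def loc(x,y,z):
    c,s=np.cos(PSI),np.sin(PSI); return O+np.array([c*x-s*y,s*x+c*y,z])
def Rt(a,psi=PSI):
    c,s=np.cos(psi),np.sin(psi); xh=np.array([c,s,0]);yh=np.array([-s,c,0]);z=np.array([0,0,1.])
    return np.c_[np.cos(a)*xh+np.sin(a)*z,-yh,np.sin(a)*xh-np.cos(a)*z]
def go(grasp,R,o=None,pose=None):
    "row numbers for bringing grasp point there with orientation R"
    from scipy.spatial.transform import Rotation as Q
    if pose is None:
        from cell import arm
        o=arm.get_obs(); pose=(np.array(o["eef_pos"]),np.array(o["orientation"]))
    p,R0=pose; t=np.asarray(grasp)+19*R[:,2]
    print("TCP",t.round(0).tolist(),"row",((R0.T@(t-p))/400).round(4).tolist(),(Q.from_matrix(R0.T@R).as_rotvec()/np.pi).round(4).tolist())
    return t,R
E
python3 - <<'E'
from h import *
from scipy.optimize import brentq
from cell import arm
print(arm.grasp_offset)
T=pickle.load(open("pics/top0.pkl","rb"))
g=T["pixels"].mean(2).astype(int);print(g[213:226,322].tolist(),g[170:184,322].tolist())
def ang(u,vh,vb,r=120):
    H=onz(T,(u,vh),90)
    f=lambda th:(onz(T,(u,vb),90+r*np.sin(th))[0]-H[0])-r*np.cos(th)
    ths=np.linspace(0,1.3,14); return H.round(1),[round(brentq(f,a,b),3) for a,b in zip(ths,ths[1:]) if f(a)*f(b)<0],f(0)
print(ang(257,216.5,188.45)); print(ang(257,217,188.45));print(ang(322,220,176.75))
print(onz(T,(322,176.75),90))
R=Rt(np.radians(25)); pre=go(loc(105,-73,90)-R[:,2]*140,R)
go(loc(105,-73,90),R,pose=pre)
E
```

```text
18.8
[190, 190, 190, 192, 186, 181, 213, 232, 226, 185, 122, 64, 35] [41, 39, 41, 49, 97, 165, 212, 224, 193, 129, 67, 34, 35, 42]
(array([592.,  55.,  90.]), [1.025], np.float64(-41.009406898941165))
(array([590.6,  55. ,  90. ]), [1.01], np.float64(-39.61004006258008))
(array([ 585.9, -125.9,   90. ]), [0.115, 0.257], np.float64(1.7965141950755878))
[ 707.71510818 -123.93744615   90.        ]
TCP [637.0, -199.0, 200.0] row [1.3076, -0.5858, 0.0664] [-0.0289, 0.137, 0.1279]
TCP [697.0, -201.0, 73.0] row [0.0, 0.0, 0.35] [0.0, 0.0, 0.0]
```

```bash
python3 -m creep '[[0.65,-0.29,-0.05,-0.029,0.137,0.128,1],[0.65,-0.29,-0.05,-0.029,0.137,0.128,1],[0.65,-0.29,-0.05,-0.029,0.137,0.128,1],[0.65,-0.29,-0.05,-0.029,0.137,0.128,1],[0.65,-0.29,-0.05,-0.029,0.137,0.128,1],[0.65,-0.29,-0.05,-0.029,0.137,0.128,1],[0.65,-0.29,-0.05,-0.029,0.137,0.128,1],[0.65,-0.29,-0.05,-0.029,0.137,0.128,0.6],[0.65,-0.29,-0.05,-0.029,0.137,0.128,0.6],[0.65,-0.29,-0.05,-0.029,0.137,0.128,0.6]]' 30
python3 - <<'E'
from h import *
R=Rt(np.radians(25)); pre=go(loc(105,-73,90)-R[:,2]*140,R)
E
```

```text
t: 0.93
eef_pos: [434.8, -404.5, 246.5]
orientation: [[0.906, -0.04, 0.422], [-0.035, -0.999, -0.019], [0.423, 0.002, -0.906]]
contact_force: [0.2, -0.7, -0.0]
width: 0.832
grip_force: 0.0
TCP [637.0, -199.0, 200.0] row [0.3911, -0.5348, 0.3105] [0.0006, -0.0, 0.0003]
```

```bash
python3 -m creep '[[0.39,-0.535,0.31,0,0,0,0.5],[0.39,-0.535,0.31,0,0,0,0.5],[0.39,-0.535,0.31,0,0,0,0.5],[0.39,-0.535,0.31,0,0,0,0.5],[0.39,-0.535,0.31,0,0,0,0.5],[0.39,-0.535,0.31,0,0,0,0.5],[0.39,-0.535,0.31,0,0,0,0.5],[0.39,-0.535,0.31,0,0,0,0.5],[0.39,-0.535,0.31,0,0,0,0.5]]'
python3 - <<'E'
from h import *
from cell import arm
R=Rt(np.radians(25)); go(loc(105,-73,90),R)
s=arm.snapshot("wrist");cv2.imwrite("pics/w1.png",s["pixels"][:,:,::-1]);pickle.dump(s,open("pics/w1.pkl","wb"))
E
```

```text
t: 1.68
eef_pos: [638.9, -194.5, 199.0]
orientation: [[0.906, -0.034, 0.422], [-0.03, -0.999, -0.015], [0.422, 0.0, -0.906]]
contact_force: [0.2, -0.6, -0.5]
width: 0.502
grip_force: 0.0
TCP [697.0, -201.0, 73.0] row [-0.0021, 0.011, 0.347] [-0.0007, 0.0001, 0.0019]
```

View pics/w1.png

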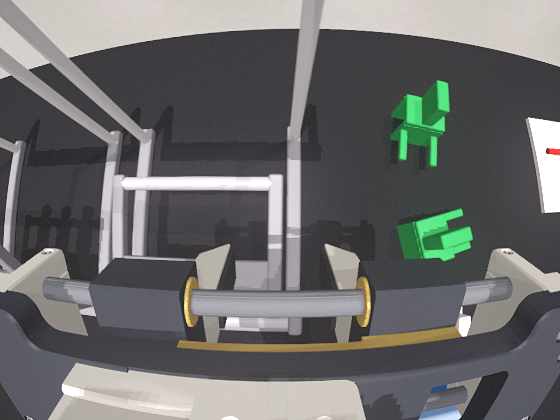

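The wrist view shows the panel's right side arm at about (277,220), centred between the fingertips (228,245) and (330,245). The bar runs from (118,184) to (272,184). I'll descend and pinch the side arm.

```bash
python3 -m creep '[[0,0.01,0.08,0,0,0,0.5],[0,0.01,0.15,0,0,0,0.5],[0,0.01,0.2,0,0,0,0.5],[0,0.01,0.25,0,0,0,0.5],[0,0.01,0.3,0,0,0,0.5],[0,0.01,0.33,0,0,0,0.5],[0,0.01,0.347,0,0,0,0.5],[0,0.01,0.347,0,0,0,0.5],[0,0.01,0.347,0,0,0,0.5]]'
python3 -m creep '[[0,0,0,0,0,0,0],[0,0,0,0,0,0,0],[0,0,0,0,0,0,0],[0,0,0,0,0,0,0],[0,0,0,0,0,0,0],[0,0,0,0,0,0,0],[0,0,0,0,0,0,0],[0,0,0,0,0,0,0],[0,0,0,0,0,0,0],[0,0,0,0,0,0,0]]' 25
```

```text
t: 2.48
eef_pos: [695.4, -206.5, 74.5]
orientation: [[0.905, -0.042, 0.423], [-0.037, -0.999, -0.02], [0.423, 0.002, -0.906]]
contact_force: [-0.2, -0.3, 0.3]
width: 0.5
grip_force: 0.0
t: 3.32
eef_pos: [696.8, -194.5, 74.9]
orientation: [[0.906, -0.03, 0.423], [-0.029, -1.0, -0.008], [0.423, -0.005, -0.906]]
contact_force: [-3.5, 16.7, 4.5]
width: 0.127
grip_force: 25.0
```

Run:
```python
from h import *
from cell import arm
o=arm.get_obs();R0=np.array(o["orientation"]);p=np.array(o["eef_pos"])
R0=Rt(np.radians(25)); g=p-19*R0[:,2]; xh=np.array([np.cos(PSI),np.sin(PSI),0])
for i,th in enumerate(np.arange(.08,.97,.08)):
    R=Rt(np.radians(25)+th*.4); q=g-105*(1-np.cos(th))*xh+105*np.sin(th)*np.array([0,0,1]); t=q+19*R[:,2]
    print(round(th,2),((R0.T@(t-p))/400).round(3)+[0,-.02,0],round(th*.4/np.pi,3))
```

```text
0.08 [ 0.01  -0.02  -0.019] 0.01
0.16 [ 0.018 -0.02  -0.039] 0.02
0.24 [ 0.024 -0.02  -0.06 ] 0.031
0.32 [ 0.029 -0.02  -0.081] 0.041
0.4 [ 0.032 -0.02  -0.102] 0.051
0.48 [ 0.033 -0.02  -0.123] 0.061
0.56 [ 0.033 -0.02  -0.145] 0.071
0.64 [ 0.031 -0.02  -0.166] 0.081
0.72 [ 0.028 -0.02  -0.186] 0.092
0.8 [ 0.022 -0.02  -0.207] 0.102
0.88 [ 0.016 -0.02  -0.227] 0.112
0.96 [ 0.007 -0.02  -0.246] 0.122
```

```bash
python3 -m creep '[[0.01,-0.02,-0.019,0,0.01,0,0],[0.018,-0.02,-0.039,0,0.02,0,0],[0.024,-0.02,-0.06,0,0.031,0,0],[0.029,-0.02,-0.081,0,0.041,0,0],[0.032,-0.02,-0.102,0,0.051,0,0],[0.033,-0.02,-0.123,0,0.061,0,0],[0.033,-0.02,-0.145,0,0.071,0,0],[0.031,-0.02,-0.166,0,0.081,0,0],[0.028,-0.02,-0.186,0,0.092,0,0],[0.022,-0.02,-0.207,0,0.102,0,0],[0.016,-0.02,-0.227,0,0.112,0,0],[0.007,-0.02,-0.246,0,0.122,0,0],[0.007,-0.02,-0.246,0,0.122,0,0],[0.007,-0.02,-0.246,0,0.122,0,0]]'
python3 - <<'E'
from h import *
from cell import arm
for n in("side","top"):
    s=arm.snapshot(n); cv2.imwrite(f"pics/{n}1.png",s["pixels"][:,:,::-1]); pickle.dump(s,open(f"pics/{n}1.pkl","wb"))
a=cv2.imread("pics/top1.png");b=cv2.imread("pics/side1.png")
f=lambda i,x,y,w,h,k:cv2.resize(i[y:y+h,x:x+w],None,fx=k,fy=k,interpolation=cv2.INTER_CUBIC)
cv2.imwrite("pics/m1.png",np.vstack([f(a,180,122,200,100,4)[:300],f(b,150,180,200,75,4)]))
E
```

```text
t: 4.48
eef_pos: [657.6, -192.1, 149.0]
orientation: [[0.728, 0.021, 0.685], [0.009, -1.0, 0.021], [0.685, -0.009, -0.728]]
contact_force: [-6.4, 24.2, -24.3]
width: 0.129
grip_force: 24.8
```

View pics/m1.png

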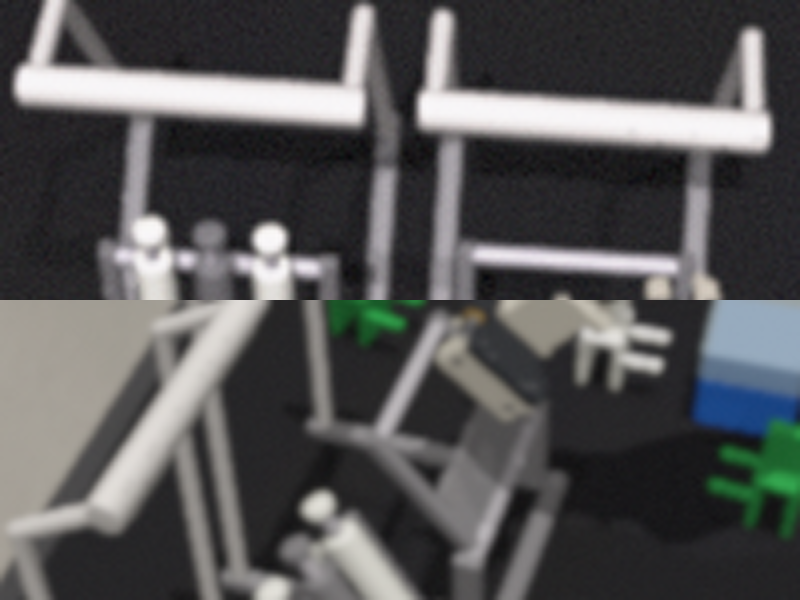

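Run:
```python
from h import *
from scipy.optimize import brentq
T=pickle.load(open("pics/top1.pkl","rb"))
def ang(u,Hx,vb,r=120):
    f=lambda th:(onz(T,(u,vb),90+r*np.sin(th))[0]-Hx)-r*np.cos(th)
    return round(brentq(f,.5,1.4),3)
for u,v in profile(T,300,340,180,193)[::8]+profile(T,255,258,182,193)+profile(T,239,240,182,193):
    p=onz(T,(u,v),190); 
    print(u,v,p.round(1),[ang(u,h+.04*(p[1]+(126 if u>290 else -55)),v) for h in((585,587.5) if u>290 else (591.5,594))])
```

```text
300 185.05 [665.9 -63.4 190. ] [0.839, 0.871]
308 185.57 [664.9 -84.3 190. ] [0.841, 0.873]
316 186.05 [ 664.  -105.2  190. ] [0.841, 0.874]
324 186.59 [ 663. -126.  190.] [0.844, 0.876]
332 187.16 [ 661.9 -146.8  190. ] [0.848, 0.88]
340 187.62 [ 661.1 -167.7  190. ] [0.847, 0.879]
255 188.31 [655.   53.8 190. ] [1.016, 1.043]
256 188.41 [654.8  51.2 190. ] [1.017, 1.044]
257 188.49 [654.6  48.6 190. ] [1.018, 1.045]
258 188.56 [654.5  45.9 190. ] [1.018, 1.045]
239 187.21 [657.1  95.7 190. ] [1.011, 1.039]
240 187.37 [656.7  93.1 190. ] [1.014, 1.041]
```

```bash
python3 -m creep '[[0,-0.004,0,0,0,0,0],[0,-0.008,0,0,0,0,0],[-0.002,-0.012,-0.01,0,0,0,0],[-0.004,-0.016,-0.018,0,0.005,0,0],[-0.006,-0.016,-0.025,0,0.01,0,0],[-0.007,-0.016,-0.032,0,0.015,0,0],[-0.008,-0.016,-0.037,0,0.02,0,0],[-0.008,-0.016,-0.037,0,0.02,0,0],[-0.008,-0.016,-0.037,0,0.02,0,0]]' 40
python3 - <<'E'
from h import *
from scipy.optimize import brentq
from cell import arm
T=arm.snapshot("top")
def ang(u,Hx,vb,r=120):
    f=lambda th:(onz(T,(u,vb),90+r*np.sin(th))[0]-Hx)-r*np.cos(th)
    return round(brentq(f,.5,1.4),3)
for u,v in profile(T,300,340,181,196)[::8]:
    p=onz(T,(u,v),190); 
    print(u,v,p.round(1),[ang(u,h+.04*(p[1]+126),v) for h in((585,587.5))])
E
```

```text
t: 5.33
eef_pos: [643.8, -191.1, 154.7]
orientation: [[0.691, 0.024, 0.722], [0.014, -1.0, 0.019], [0.723, -0.003, -0.691]]
contact_force: [0.3, -0.8, -8.6]
width: 0.129
grip_force: 40.0
300 191.51 [648.8 -63.8 190. ] [1.04, 1.066]
308 191.95 [648.1 -84.6 190. ] [1.039, 1.065]
316 192.52 [ 647.  -105.5  190. ] [1.042, 1.068]
324 193.06 [ 645.9 -126.3  190. ] [1.044, 1.07]
332 193.56 [ 645.  -147.1  190. ] [1.044, 1.071]
340 194.02 [ 644.2 -167.9  190. ] [1.044, 1.07]
```

```bash
python3 -m creep '[[0,0,0,0,0,0,0.5],[0,0,0,0,0,0,0.5],[0,0,0,0,0,0,0.5],[0,0,0,0,0,0,0.5],[0,0,0,0,0,0,0.5],[0,0,0,0,0,0,0.5],[0,0,-0.05,0,0,0,0.5],[0,0,-0.1,0,0,0,0.5],[0,0,-0.2,0,0,0,0.5],[0,0,-0.3,0,0,0,0.5],[0,0,-0.4,0,0,0,0.5],[0,0,-0.4,0,0,0,0.5]]'
python3 - <<'E'
from h import *
s=pickle.load(open("pics/w1.pkl","rb"));print(s["mtx"],(-s["R"].T@s["t"]).round(1),s["R"].round(3))
R=Rt(np.radians(25));print("cam in tool",(R.T@(-s["R"].T@s["t"]-[638.9,-194.5,199])).round(1),(s["R"]@R).round(3))
R=Rt(np.radians(35)); go([500,-10,330],R)
E
```

```text
t: 6.38
eef_pos: [552.4, -200.2, 239.8]
orientation: [[0.699, 0.029, 0.715], [0.014, -1.0, 0.026], [0.715, -0.008, -0.699]]
contact_force: [-0.7, 0.7, -1.3]
width: 0.501
grip_force: 0.0
[[325.1922621    0.         276.94657198]
 [  0.         325.1922621  207.27657506]
 [  0.           0.           1.        ]] [ 645.6 -194.3  376.3] [[-0.032 -0.999  0.001]
 [-0.99   0.032 -0.136]
 [ 0.136 -0.005 -0.991]]
cam in tool [  81.    -0.5 -157.9] [[ 0.007  1.     0.003]
 [-0.955  0.008 -0.295]
 [-0.295 -0.     0.955]]
TCP [511.0, -10.0, 314.0] row [0.0678, -0.4786, -0.1923] [-0.0161, -0.0591, 0.015]
```

```bash
python3 -m creep '[[0.068,-0.1,-0.192,-0.016,-0.059,0.015,0.5],[0.068,-0.2,-0.192,-0.016,-0.059,0.015,0.5],[0.068,-0.3,-0.192,-0.016,-0.059,0.015,0.5],[0.068,-0.4,-0.192,-0.016,-0.059,0.015,0.5],[0.068,-0.479,-0.192,-0.016,-0.059,0.015,0.5],[0.068,-0.479,-0.192,-0.016,-0.059,0.015,0.5],[0.068,-0.479,-0.192,-0.016,-0.059,0.015,0.5],[0.068,-0.479,-0.192,-0.016,-0.059,0.015,0.5],[0.068,-0.479,-0.192,-0.016,-0.059,0.015,0.5]]'
python3 - <<'E'
from h import *
from cell import arm
for n in("wrist","top","side"):
    s=arm.snapshot(n);cv2.imwrite(f"pics/{n}2.png",s["pixels"][:,:,::-1]);pickle.dump(s,open(f"pics/{n}2.pkl","wb"))
a=cv2.imread("pics/wrist2.png");cv2.imwrite("pics/w2b.png",cv2.resize(a,(800,600),interpolation=cv2.INTER_CUBIC))
E
```

```text
t: 7.13
eef_pos: [486.1, -165.8, 225.5]
orientation: [[0.863, -0.039, 0.503], [-0.035, -0.999, -0.016], [0.504, -0.004, -0.864]]
contact_force: [-0.0, -0.0, -1.1]
width: 0.499
grip_force: 0.0
```

View pics/w2b.png

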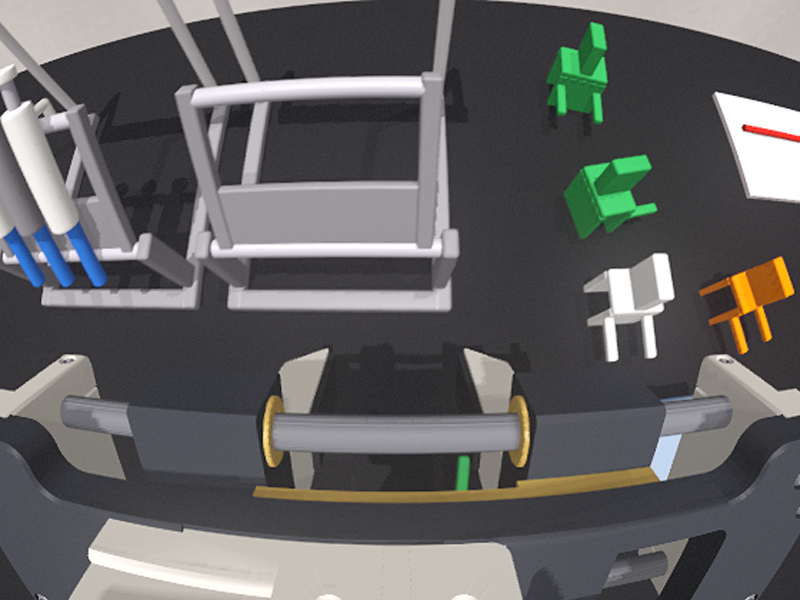

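The wrist view shows the raised bar from (197,98) to (420,84) and the hinge from (212,250) to (440,250), enlarged by 1.43. The neighbour is cut off at the left, so I need to move the camera left.

```bash
python3 -m creep '[[0.05,-0.1,0,0,0,0,0.5],[0.05,-0.2,0,0,0,0,0.5],[0.05,-0.3,0,0,0,0,0.5],[0.05,-0.39,0,0,0,0,0.5],[0.05,-0.39,0,0,0,0,0.5],[0.05,-0.39,0,0,0,0,0.5],[0.05,-0.39,0,0,0,0,0.5],[0.05,-0.39,0,0,0,0,0.5],[0.05,-0.39,0,0,0,0,0.5],[0.05,-0.39,0,0,0,0,0.5]]'
python3 - <<'E'
from h import *
from cell import arm
print(np.round(arm.get_obs()["joints"],2))
for n in("wrist","top","side"):
    s=arm.snapshot(n);cv2.imwrite(f"pics/{n}3.png",s["pixels"][:,:,::-1]);pickle.dump(s,open(f"pics/{n}3.pkl","wb"))
a=cv2.imread("pics/wrist3.png");cv2.imwrite("pics/w3b.png",cv2.resize(a,(800,600),interpolation=cv2.INTER_CUBIC))
E
```

```text
t: 8.12
eef_pos: [509.4, -13.2, 235.9]
orientation: [[0.863, -0.043, 0.503], [-0.04, -0.999, -0.017], [0.503, -0.005, -0.864]]
contact_force: [1.4, -0.6, -0.2]
width: 0.5
grip_force: 0.0
[ 1.53 -0.29 -1.38  2.31 -0.75  0.45 -0.92]
```

View pics/w3b.png

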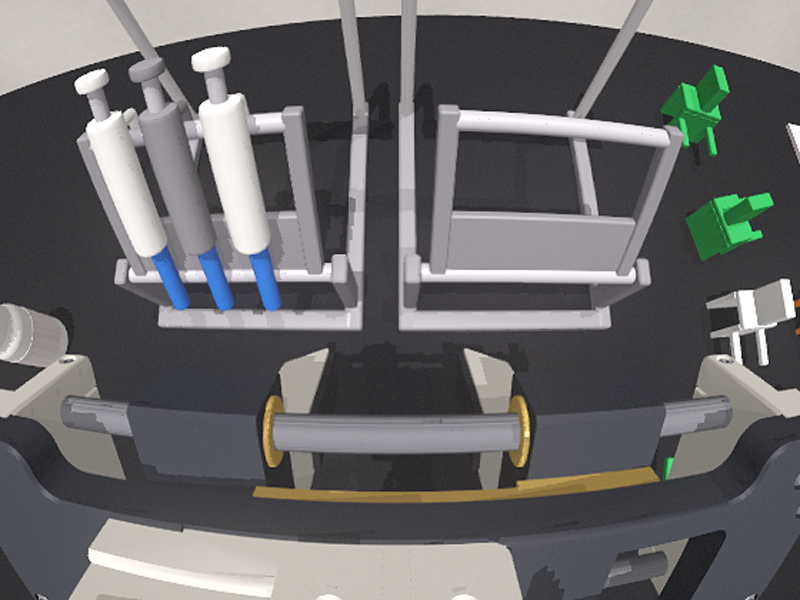

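The wrist view now shows both stands nearly mirrored: empty bar (455,119)–(670,137) and hinge at row about 277; neighbour's bar at about (270,122) and hinge at about (295,270). I'll compute both angles the same way.

Run:
```python
from h import *
from scipy.optimize import brentq
W=pickle.load(open("pics/wrist3.pkl","rb"));T=pickle.load(open("pics/top3.pkl","rb"))
def wray(p):
    f=W["mtx"][0,0];d=np.array(p)-W["mtx"][:2,2];r=np.hypot(*d);a=r/f
    v=np.r_[d/r*np.sin(a),np.cos(a)];return -W["R"].T@W["t"],W["R"].T@v
g=W["pixels"].mean(2).astype(int)
for u,lo,hi in((185,78,96),(190,78,96),(196,78,96),(325,75,95),(335,75,95),(345,75,95)): print("bar",u,lo,g[lo:hi,u].tolist())
for u,lo,hi in((205,182,202),(212,182,202),(325,184,204),(340,184,204)): print("hinge",u,lo,g[lo:hi,u].tolist())
def edges(u,lo,hi):
    # centre of the part brighter than half way from dark to peak
    s=g[lo:hi,u].astype(float);k=s.argmax();th=(s.max()+s.min())/2
    i=k
    while s[i]>th:i-=1
    j=k
    while s[j]>th:j+=1
    return lo+((i+(th-s[i])/(s[i+1]-s[i]))+(j-(th-s[j])/(s[j-1]-s[j])))/2
yh=np.array([-np.sin(PSI),np.cos(PSI),0]);xh=np.array([np.cos(PSI),np.sin(PSI),0])
def xz(p): # ray projected along the bars' direction: (x,z) of point and slope
    c,d=wray(p);return np.array([c@xh,c[2]]),np.array([d@xh,d[2]])
import sys
for nm,ub,lb,hb,uh,lh,hh in(("N",190,78,96,208,182,202),("E",330,75,95,330,184,204),("E",350,75,95,350,184,204)):
    vb,vh=edges(ub,lb,hb),edges(uh,lh,hh)
    c,d=xz((uh,vh));H=c+d*(90-c[1])/d[1]
    c,d=xz((ub,vb));f=lambda t:np.cross(np.r_[H+120*np.array([np.cos(t),np.sin(t)])-c,0],np.r_[d,0])[2]
    ts=np.linspace(.3,1.5,25);print(nm,round(vb,2),round(vh,2),H.round(1),[round(brentq(f,a,b),3) for a,b in zip(ts,ts[1:]) if f(a)*f(b)<0])
for u,v in profile(T,300,340,181,196)[::8]: print(u,v)
```

```text
bar 185 78 [43, 155, 237, 239, 242, 250, 253, 253, 240, 228, 219, 207, 190, 169, 137, 93, 41, 44]
bar 190 78 [86, 207, 236, 241, 245, 252, 254, 250, 234, 225, 216, 202, 185, 161, 125, 73, 44, 42]
bar 196 78 [123, 235, 235, 231, 236, 240, 255, 250, 230, 222, 211, 196, 176, 147, 111, 57, 36, 42]
bar 325 75 [54, 41, 210, 235, 240, 246, 254, 255, 254, 240, 228, 218, 208, 193, 172, 141, 111, 42, 44, 42]
bar 335 75 [55, 51, 128, 234, 238, 242, 252, 255, 228, 248, 232, 222, 213, 200, 180, 153, 125, 64, 44, 41]
bar 345 75 [55, 55, 45, 216, 236, 239, 246, 254, 254, 252, 236, 227, 216, 206, 190, 168, 136, 103, 37, 40]
hinge 205 182 [155, 156, 155, 156, 152, 157, 176, 254, 255, 252, 241, 229, 219, 204, 184, 86, 53, 60, 60, 56]
hinge 212 182 [156, 156, 157, 155, 154, 158, 176, 255, 255, 253, 239, 228, 218, 204, 185, 82, 48, 57, 56, 57]
hinge 325 184 [156, 157, 158, 153, 159, 255, 255, 253, 239, 230, 219, 206, 184, 116, 56, 53, 58, 58, 58, 60]
hinge 340 184 [156, 157, 156, 154, 144, 255, 255, 252, 239, 231, 220, 208, 187, 122, 57, 57, 61, 56, 59, 61]
N 84.94 190.28 [593.5  90. ] [1.029]
E 83.36 192.25 [590.8  90. ] [0.998]
E 84.33 192.33 [590.8  90. ] [1.0]
300 191.52
308 191.97
316 192.5
324 193.04
332 193.56
340 194.0
```

```bash
cat > m.py <<'E'
from h import *
from scipy.optimize import brentq,least_squares
def load(k): return pickle.load(open(f"pics/wrist{k}.pkl","rb")),pickle.load(open(f"pics/top{k}.pkl","rb"))
def wray(W,p):
    f=W["mtx"][0,0];d=np.array(p)-W["mtx"][:2,2];r=np.hypot(*d);a=r/f
    return -W["R"].T@W["t"],W["R"].T@np.r_[d/r*np.sin(a),np.cos(a)]
def edge(g,u,lo,hi,tt,tb):
    s=g[lo:hi,u].astype(float);k=s.argmax();i=j=k
    while s[i]>tt:i-=1
    while s[j]>tb:j+=1
    return lo+((i+(tt-s[i])/(s[i+1]-s[i]))+(j-(tb-s[j])/(s[j-1]-s[j])))/2
xh=np.array([np.cos(PSI),np.sin(PSI),0])
def fl(c,d): return np.array([c@xh,c[2]]),np.array([d@xh,d[2]])/np.hypot(d@xh,d[2])
def hit(H,cd):
    c,d=cd;f=lambda t:(H[0]+120*np.cos(t)-c[0])*d[1]-(H[1]+120*np.sin(t)-c[1])*d[0]
    ts=np.linspace(.3,1.5,25);return [round(brentq(f,a,b),3) for a,b in zip(ts,ts[1:]) if f(a)*f(b)<0]
def dist(P,cd): c,d=cd;return (P[0]-c[0])*d[1]-(P[1]-c[1])*d[0]
def run(k,cols,tops):
    W,T=load(k);g=W["pixels"].mean(2)
    for nm,ub,lb,hb,uh,lh,hh in cols:
        vb=edge(g,ub,lb,hb,140,120);vh=edge(g,uh,lh,hh,205,120)
        c,d=fl(*wray(W,(uh,vh)));H=c+d*(90-c[1])/d[1]; rb=fl(*wray(W,(ub,vb)))
        ut,vt=tops[nm]; rt=fl(*ray(T,(ut,vt)))
        A=np.array([[rb[1][1],-rb[1][0]],[rt[1][1],-rt[1][0]]]);B=np.linalg.solve(A,[A[0]@rb[0],A[1]@rt[0]])
        print(nm,round(vb,2),round(vh,2),"H",H.round(1),"wrist-only",hit(H,rb),"bar w+t",B.round(1),"r",np.hypot(*(B-H)).round(1),"th",np.arctan2(*(B-H)[::-1]).round(3))
E
python3 - <<'E'
from m import *
run(3,(("N",190,76,96,208,182,202),("N",194,76,96,212,182,202),("E",330,75,96,330,184,204),("E",350,75,96,350,184,204)),{"N":(257,188.47),"E":(324,193.04)})
E
```

```text
N 85.27 192.51 H [591.1  90. ] wrist-only [0.993] bar w+t [650.8 198.8] r 124.1 th 1.069
N 85.04 192.5 H [591.  90.] wrist-only [0.993] bar w+t [650.8 198.7] r 124.1 th 1.068
E 83.79 192.74 H [590.3  90. ] wrist-only [0.996] bar w+t [648.9 200.1] r 124.8 th 1.081
E 84.79 192.82 H [590.3  90. ] wrist-only [0.998] bar w+t [649.  199.9] r 124.6 th 1.08
```

Run:
```python
from m import *
W,T=load(3)
def onzw(W,p,z): c,d=wray(W,p);return (c+d*(z-c[2])/d[2]).round(1)
g=W["pixels"].mean(2).astype(int)
print(onzw(W,(318.5,84),192),onzw(W,(469,95),192))
t=T["pixels"].mean(2).astype(int);print(t[191,285:312].tolist(),t[194,335:365].tolist())
print([onz(T,(u,v),192).round(1).tolist() for u,v in((297,191.3),(349,194.5))])
R=Rt(np.radians(27),0.0); p=go([549,-376,86]-R[:,2]*130,R); go([549,-376,86],R,pose=p)
```

```text
[652.4 -52.4 192. ] [ 649.1 -194.5  192. ]
[34, 38, 77, 122, 144, 148, 148, 128, 113, 127, 140, 144, 173, 209, 227, 228, 227, 226, 222, 221, 218, 218, 216, 212, 210, 206, 204] [227, 228, 229, 231, 231, 230, 231, 230, 231, 230, 229, 229, 229, 211, 168, 139, 132, 134, 144, 149, 120, 76, 43, 38, 41, 38, 36, 37, 37, 42]
[[648.9, -56.0, 192.0], [643.1, -191.0, 192.0]]
TCP [499.0, -376.0, 185.0] row [-0.0524, 0.9093, 0.1125] [0.0052, -0.0179, -0.0125]
TCP [558.0, -376.0, 69.0] row [-0.0, 0.0, 0.325] [0.0, 0.0, 0.0]
```

```bash
python3 -m creep '[[-0.05,0.1,0,0,0,0,0.6],[-0.05,0.2,0,0,0,0,0.7],[-0.05,0.3,0,0,0,0,0.8],[-0.05,0.4,0,0,0,0,0.8],[-0.05,0.5,0,0,0,0,0.8],[-0.05,0.6,0,0,0,0,0.8],[-0.05,0.7,0,0,0,0,0.8],[-0.05,0.8,0.05,0,0,0,0.8],[-0.052,0.909,0.112,0.005,-0.018,-0.013,0.8],[-0.052,0.909,0.112,0.005,-0.018,-0.013,0.8],[-0.052,0.909,0.112,0.005,-0.018,-0.013,0.8],[-0.052,0.909,0.112,0.005,-0.018,-0.013,0.8],[-0.052,0.909,0.112,0.005,-0.018,-0.013,0.8],[-0.052,0.909,0.112,0.005,-0.018,-0.013,0.8]]'
python3 - <<'E'
from h import *
from cell import arm
s=arm.snapshot("wrist");cv2.imwrite("pics/wrist4.png",s["pixels"][:,:,::-1]);pickle.dump(s,open("pics/wrist4.pkl","wb"))
R=Rt(np.radians(27),0.0);go([549,-376,86],R)
E
```

```text
t: 9.43
eef_pos: [499.2, -373.5, 186.1]
orientation: [[0.891, 0.004, 0.454], [0.005, -1.0, -0.0], [0.454, 0.003, -0.891]]
contact_force: [0.1, -0.7, 0.6]
width: 0.8
grip_force: 0.0
TCP [558.0, -376.0, 69.0] row [-0.0026, 0.0048, 0.3275] [0.0003, 0.0001, 0.0016]
```

View pics/wrist4.png

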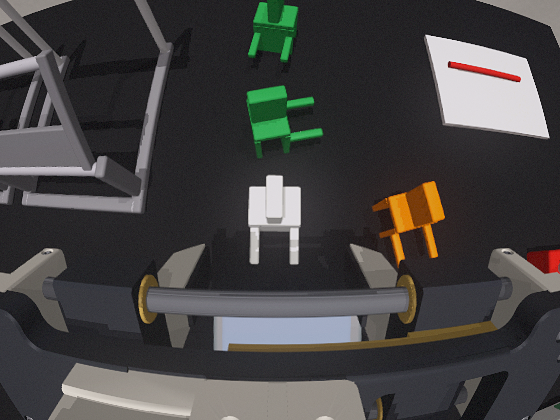

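The wrist view shows the white cradle's tab at (275,200), with prong tips at (254,260) and (294,260), pointing at the robot and centred between the fingers. I'll refine its pose.

Run:
```python
from m import *
W=pickle.load(open("pics/wrist4.pkl","rb"))
def onzw(p,z): c,d=wray(W,p);return (c+d*(z-c[2])/d[2])
px=W["pixels"].astype(int);m=((px.min(2)>110)&(np.ptp(px,axis=2)<25));
for v in (178,182,190,205,230,245,255,260):
    u=np.nonzero(m[v,235:315])[0]+235;print(v,u.min() if len(u) else 0,u.max() if len(u) else 0)
print(px[170:224,275].mean(1).astype(int).tolist())
for p,z in(((254,258),34),((294.5,258),34),((274.5,178),103),((249,200),58),((300,200),58)):print(p,z,onzw(p,z).round(1))
```

```text
178 266 282
182 266 282
190 249 300
205 248 300
230 250 298
245 250 298
255 250 298
260 250 298
[46, 54, 50, 48, 62, 158, 229, 222, 223, 222, 221, 221, 223, 222, 221, 222, 221, 223, 222, 222, 222, 222, 222, 222, 222, 223, 223, 222, 222, 222, 222, 221, 223, 221, 222, 221, 222, 223, 222, 222, 221, 222, 222, 222, 221, 222, 222, 196, 126, 134, 132, 133, 130, 153]
(254, 258) 34 [ 504.6 -350.3   34. ]
(294.5, 258) 34 [ 504.9 -391.3   34. ]
(274.5, 178) 103 [ 569.5 -370.9  103. ]
(249, 200) 58 [ 559.6 -346.3   58. ]
(300, 200) 58 [ 559.9 -395.2   58. ]
```

```bash
python3 -m creep '[[0.004,-0.006,0.08,0,0,0,0.8],[0.004,-0.006,0.16,0,0,0,0.8],[0.004,-0.006,0.22,0,0,0,0.8],[0.004,-0.006,0.27,0,0,0,0.8],[0.004,-0.006,0.31,0,0,0,0.8],[0.004,-0.006,0.331,0,0,0,0.8],[0.004,-0.006,0.331,0,0,0,0.8],[0.004,-0.006,0.331,0,0,0,0.8]]'
python3 -m creep '[[0,0,0,0,0,0,0.4],[0,0,0,0,0,0,0.3],[0,0,0,0,0,0,0],[0,0,0,0,0,0,0],[0,0,0,0,0,0,0],[0,0,0,0,0,0,0],[0,0,0,0,0,0,0],[0,0,0,0,0,0,0],[0,0,0,0,0,0,0],[0,0,0,0,0,0,0],[0,0,0,0,0,0,0],[0,0,0,0,0,0,0]]' 15; python3 -c "
from h import *
from cell import arm
o=arm.get_obs();print(np.round(o['orientation'],4),o['eef_pos'])"
```

```text
t: 10.15
eef_pos: [560.8, -372.6, 69.0]
orientation: [[0.891, 0.003, 0.454], [0.004, -1.0, -0.001], [0.454, 0.003, -0.891]]
contact_force: [1.1, -0.3, 1.1]
width: 0.798
grip_force: 0.0
t: 11.15
eef_pos: [560.6, -372.7, 68.0]
orientation: [[0.891, 0.003, 0.453], [0.004, -1.0, -0.0], [0.453, 0.002, -0.891]]
contact_force: [0.1, 1.2, -1.5]
width: 0.146
grip_force: 15.0
[[ 8.913e-01  2.900e-03  4.533e-01]
 [ 3.500e-03 -1.000e+00 -5.000e-04]
 [ 4.533e-01  2.000e-03 -8.913e-01]] [ 560.61036859 -372.69566106   68.02624794]
```

```bash
python3 -m creep '[[0.013,0,-0.025,0,0,0,0],[0.038,0,-0.075,0,0,0,0],[0.075,0,-0.15,0,0,0,0],[0.11,-0.03,-0.22,0,0,0,0],[0.145,-0.08,-0.29,0,0,0,0],[0.175,-0.14,-0.35,0,0,0,0],[0.205,-0.2,-0.41,0,0,0,0],[0.23,-0.26,-0.46,0,0,0,0],[0.252,-0.32,-0.495,0,0,0,0],[0.252,-0.38,-0.495,0,0,0,0],[0.252,-0.44,-0.495,0,0,0,0],[0.252,-0.5,-0.495,0,0,0,0],[0.252,-0.56,-0.495,0,0,0,0],[0.252,-0.6,-0.495,0,0,0,0],[0.252,-0.622,-0.495,0,0,0,0],[0.252,-0.622,-0.495,0,0,0,0],[0.252,-0.622,-0.495,0,0,0,0]]'
python3 - <<'E'
from h import *
from cell import arm
for n in ("wrist","side"):
    s=arm.snapshot(n);cv2.imwrite(f"pics/{n}5.png",s["pixels"][:,:,::-1]);pickle.dump(s,open(f"pics/{n}5.pkl","wb"))
R=Rt(np.arcsin(.4533));go(np.array([659.3,-123.5,285])-19*R[:,2],R)
E
```

```text
t: 12.57
eef_pos: [560.1, -123.8, 290.3]
orientation: [[0.891, 0.003, 0.454], [0.005, -1.0, -0.002], [0.454, 0.004, -0.891]]
contact_force: [0.1, -0.1, -0.5]
width: 0.154
grip_force: 15.0
TCP [659.0, -124.0, 285.0] row [0.2154, -0.0038, 0.1238] [-0.0052, -0.0002, 0.012]
```

View pics/wrist5.png

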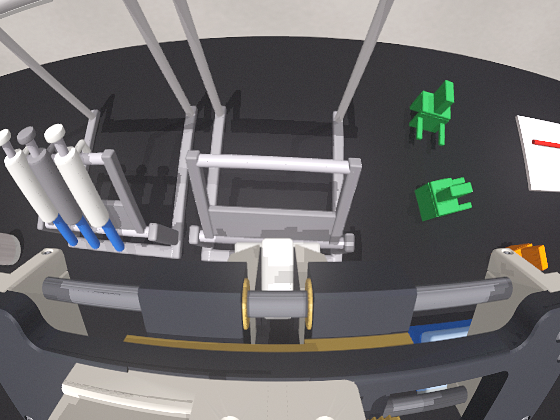

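The cradle is held at (278,262), and the bar spans (199,162) to (350,164), centred in front of it. I'll refine the bar from this view.

Run:
```python
from m import *
W=pickle.load(open("pics/wrist5.pkl","rb"));g=W["pixels"].mean(2)
for u in(215,275,335):
    v=edge(g,u,150,178,140,120);c,d=wray(W,(u,v));print(u,round(v,2),(c+d*(192-c[2])/d[2]).round(1))
for p in((199,162),(350,165)):
    c,d=wray(W,p);print((c+d*(192-c[2])/d[2]).round(1))
# tab of held cradle: far top edge row, centre column
print(g[232:262,278].astype(int).tolist())
m=g[250,255:305]>200;u=np.nonzero(m)[0]+255;print(u.min(),u.max())
```

```text
Traceback (most recent call last):
  File "m.py", line 9, in edge
    while s[i]>tt:i-=1
          ~^^^
IndexError: index -29 is out of bounds for axis 0 with size 28
```

Run:
```python
from m import *
W=pickle.load(open("pics/wrist5.pkl","rb"));g=W["pixels"].mean(2)
print(g[145:180,275].astype(int).tolist())
for p in((199,161.5),(275,162.5),(350,165)):
    c,d=wray(W,p);print((c+d*(192-c[2])/d[2]).round(1))
print(g[232:262,278].astype(int).tolist())
```

```text
[66, 68, 68, 69, 68, 71, 66, 71, 66, 66, 62, 154, 221, 232, 238, 247, 255, 255, 255, 244, 235, 228, 215, 198, 164, 74, 71, 76, 74, 75, 72, 70, 69, 69, 69]
[650.1 -52.9 192. ]
[ 648.8 -121.7  192. ]
[ 647.5 -189.3  192. ]
[133, 130, 132, 132, 131, 131, 200, 255, 255, 255, 255, 255, 255, 255, 255, 255, 255, 255, 255, 255, 255, 255, 255, 255, 255, 255, 255, 255, 255, 255]
```

```bash
python3 -m creep '[[0.03,0,0.02,-0.005,0,0.01,0],[0.07,0,0.045,-0.005,0,0.01,0],[0.11,-0.001,0.07,-0.005,0,0.01,0],[0.15,-0.002,0.096,-0.005,0,0.01,0],[0.18,-0.003,0.116,-0.005,0,0.01,0],[0.207,-0.003,0.133,-0.005,0,0.01,0],[0.207,-0.003,0.133,-0.005,0,0.01,0],[0.207,-0.003,0.133,-0.005,0,0.01,0],[0.207,-0.003,0.133,-0.005,0,0.01,0]]'
python3 - <<'E'
from h import *
from cell import arm
for n in ("wrist","side","top"):
    s=arm.snapshot(n);cv2.imwrite(f"pics/{n}6.png",s["pixels"][:,:,::-1]);pickle.dump(s,open(f"pics/{n}6.pkl","wb"))
a=cv2.imread("pics/side6.png")[170:270,200:300]; b=cv2.imread("pics/top6.png")[150:230,270:370]
w=cv2.imread("pics/wrist6.png")[150:300,180:380]
cv2.imwrite("pics/m6.png",np.hstack([cv2.resize(a,(400,400),interpolation=2),np.vstack([cv2.resize(b,(400,320),interpolation=2)[:150],cv2.resize(w,(400,250),interpolation=2)])]))
E
```

```text
t: 13.42
eef_pos: [657.3, -122.9, 279.3]
orientation: [[0.891, -0.033, 0.452], [-0.029, -0.999, -0.017], [0.452, 0.002, -0.892]]
contact_force: [0.7, 0.4, -1.9]
width: 0.151
grip_force: 15.0
```

View pics/m6.png

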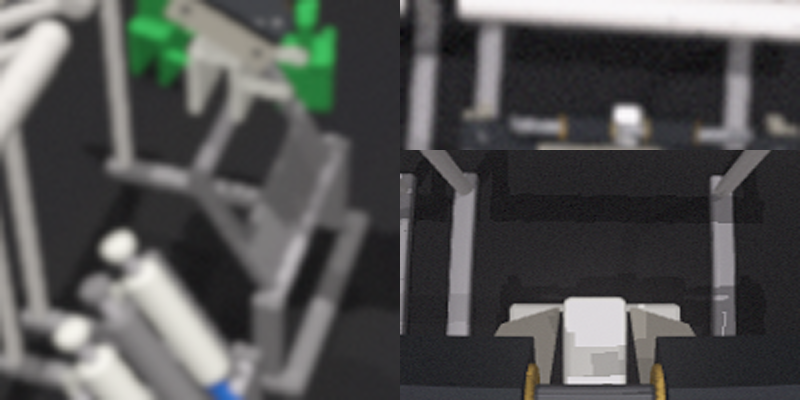

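```bash
python3 -m creep '[[-0.009,0,0.018,0,0,0,0],[-0.018,0,0.036,0,0,0,0],[-0.027,0,0.054,0,0,0,0],[-0.036,0,0.072,0,0,0,0],[-0.045,0,0.09,0,0,0,0],[-0.052,0,0.104,0,0,0,0],[-0.058,0,0.115,0,0,0,0],[-0.062,0,0.122,0,0,0,0],[-0.062,0,0.122,0,0,0,0],[-0.062,0,0.122,0,0,0,0]]'
```

```text
t: 14.4
eef_pos: [658.2, -122.0, 225.3]
orientation: [[0.891, -0.032, 0.454], [-0.028, -0.999, -0.016], [0.454, 0.002, -0.891]]
contact_force: [0.0, 0.4, -0.2]
width: 0.15
grip_force: 15.0
```

```bash
for i in 1; do python3 -m creep '[[-0.001,0,0.002,0,0,0,0],[-0.002,0,0.004,0,0,0,0],[-0.003,0,0.007,0,0,0,0],[-0.005,0,0.009,0,0,0,0],[-0.006,0,0.011,0,0,0,0],[-0.006,0,0.011,0,0,0,0],[-0.006,0,0.011,0,0,0,0]]' | grep -E 'pos|force'; done
python3 -m creep '[[-0.001,0,0.002,0,0,0,0],[-0.002,0,0.004,0,0,0,0],[-0.002,0,0.004,0,0,0,0],[-0.002,0,0.004,0,0,0,0]]' | grep -E 'pos|force'
```

```text
eef_pos: [657.9, -122.2, 220.2]
contact_force: [-0.1, 0.0, -1.8]
grip_force: 15.0
eef_pos: [657.9, -122.2, 218.4]
contact_force: [0.2, 0.5, -1.6]
grip_force: 15.0
```

```bash
python3 -m creep '[[-0.001,0,0.002,0,0,0,0],[-0.001,0,0.002,0,0,0,0],[-0.001,0,0.002,0,0,0,0]]' | grep -E 'pos|t_force'
python3 -m creep '[[-0.001,0,0.002,0,0,0,0],[-0.001,0,0.002,0,0,0,0],[-0.001,0,0.002,0,0,0,0]]' | grep -E 'pos|t_force'
python3 -m creep '[[-0.001,0,0.002,0,0,0,0],[-0.001,0,0.002,0,0,0,0],[-0.001,0,0.002,0,0,0,0]]' | grep -E 'pos|t_force'
```

```text
eef_pos: [658.1, -122.2, 217.8]
contact_force: [0.3, -0.1, -0.0]
eef_pos: [658.6, -122.2, 217.5]
contact_force: [-0.2, -0.5, 4.1]
eef_pos: [659.2, -122.2, 217.1]
contact_force: [1.1, -0.3, 4.9]
```

```bash
python3 -m creep '[[0.001,0,-0.0015,0,0,0,0],[0.001,0,-0.0015,0,0,0,0],[0.001,0,-0.0015,0,0,0,0]]' 6 | grep -E 'pos|t_force|grip'
python3 - <<'E'
from h import *
from cell import arm
T=arm.snapshot("top");pickle.dump(T,open("pics/top7.pkl","wb"))
print([T["pixels"].mean(2)[183:203,u].astype(int).tolist() for u in(303,306,343)])
T=pickle.load(open("pics/top3.pkl","rb"));print([T["pixels"].mean(2)[183:203,u].astype(int).tolist() for u in(303,306,343)])
E
```

```text
eef_pos: [658.6, -122.2, 217.1]
contact_force: [0.2, -0.1, 4.3]
grip_force: 6.0
[[65, 118, 156, 134, 84, 43, 42, 67, 80, 82, 83, 97, 109, 120, 126, 138, 138, 138, 141, 144], [71, 122, 161, 146, 93, 44, 72, 126, 164, 187, 222, 236, 240, 240, 238, 239, 239, 240, 240, 240], [37, 40, 66, 119, 149, 135, 92, 48, 37, 51, 72, 113, 148, 129, 84, 50, 40, 35, 42, 38]]
[[41, 36, 40, 39, 36, 51, 107, 181, 222, 226, 196, 134, 66, 30, 29, 37, 36, 33, 39, 41], [44, 39, 43, 42, 40, 51, 101, 168, 218, 229, 207, 143, 82, 42, 41, 37, 43, 40, 36, 42], [35, 43, 41, 37, 43, 38, 39, 40, 71, 133, 199, 231, 225, 180, 118, 64, 39, 37, 41, 43]]
```

```bash
python3 -m creep '[[0,0,-0.001,0,0,0,0],[0,0,-0.001,0,0,0,0]]' | grep -E 'pos|t_force'
python3 -m creep '[[0,0,0,0,0,0,0.16],[0,0,0,0,0,0,0.18],[0,0,0,0,0,0,0.2],[0,0,0,0,0,0,0.24],[0,0,0,0,0,0,0.3],[0,0,0,0,0,0,0.36],[0,0,0,0,0,0,0.36],[0,0,0,0,0,0,0.36]]' | grep -E 'pos|t_force|width'
```

```text
eef_pos: [658.1, -122.2, 217.1]
contact_force: [0.3, -0.1, 3.7]
eef_pos: [657.8, -122.2, 216.8]
contact_force: [-0.4, 0.6, -0.9]
width: 0.359
```

```bash
python3 -m creep '[[0,0,-0.02,0,0,0,0.36],[0,0,-0.06,0,0,0,0.4],[0,0,-0.12,0,0,0,0.4],[0,0,-0.2,0,0,0,0.4],[0,0,-0.28,0,0,0,0.4],[0,0,-0.33,0,0,0,0.4],[0,0,-0.33,0,0,0,0.4],[0,0,-0.33,0,0,0,0.4]]'
python3 - <<'E'
from h import *
from cell import arm
W=pickle.load(open("pics/wrist3.pkl","rb"))
s=arm.snapshot("wrist");cv2.imwrite("pics/wrist8.png",s["pixels"][:,:,::-1]);pickle.dump(s,open("pics/wrist8.pkl","wb"))
R=np.array([[0.863,-0.043,0.503],[-0.04,-0.999,-0.017],[0.503,-0.005,-0.864]])
go(np.array([509.4,-13.2,235.9])-19*R[:,2],R)
# bright neutral blob above the bar
px=s["pixels"].astype(int);m=((px.min(2)>200)&(np.ptp(px,axis=2)<15)).astype(np.uint8);m[230:]=0;m[:40]=0
n,l,st,ce=cv2.connectedComponentsWithStats(m)
for i in range(1,n):
    if st[i][4]>80: print(st[i].tolist(),ce[i].round(0))
E
```

```text
t: 17.87
eef_pos: [598.1, -120.9, 336.0]
orientation: [[0.89, -0.034, 0.455], [-0.028, -0.999, -0.02], [0.456, 0.005, -0.89]]
contact_force: [0.8, -0.4, 0.2]
width: 0.403
grip_force: 0.0
TCP [509.0, -13.0, 236.0] row [-0.3162, -0.2622, 0.115] [0.001, 0.0179, 0.004]
[108, 40, 335, 27, 4467] [285.  48.]
[0, 53, 67, 31, 934] [34. 68.]
[504, 134, 56, 71, 3039] [534. 169.]
[268, 173, 16, 40, 602] [276. 193.]
[65, 185, 16, 16, 169] [ 72. 192.]
[14, 186, 13, 15, 114] [ 20. 193.]
[251, 189, 51, 37, 1176] [275. 208.]
[25, 205, 16, 14, 94] [ 32. 213.]
[75, 205, 19, 16, 141] [ 84. 214.]
[209, 211, 40, 3, 101] [228. 212.]
[302, 212, 38, 3, 90] [319. 213.]
```

```bash
python3 -m creep '[[-0.04,-0.03,-0.06,0,0,0,0.4],[-0.1,-0.08,-0.06,0,0.005,0,0.4],[-0.16,-0.13,-0.03,0,0.01,0,0.4],[-0.22,-0.18,0.02,0,0.018,0,0.4],[-0.28,-0.23,0.08,0,0.018,0.004,0.4],[-0.316,-0.262,0.115,0,0.018,0.004,0.4],[-0.316,-0.262,0.115,0,0.018,0.004,0.4],[-0.316,-0.262,0.115,0,0.018,0.004,0.5],[-0.316,-0.262,0.115,0,0.018,0.004,0.5],[-0.316,-0.262,0.115,0,0.018,0.004,0.5]]'
python3 - <<'E'
from h import *
from cell import arm
for n in ("wrist","side","top"):
    s=arm.snapshot(n);cv2.imwrite(f"pics/{n}9.png",s["pixels"][:,:,::-1]);pickle.dump(s,open(f"pics/{n}9.pkl","wb"))
from m import *
W,T=load(9);g=W["pixels"].mean(2)
T3=pickle.load(open("pics/top3.pkl","rb"))
for X in(T3,T): print(profile(X,302,308,184,199)[::3],profile(X,336,344,184,199)[::4],profile(X,256,258,182,193)[::2])
for u in(190,330,440): print(u,g[72:100,u].astype(int).tolist())
for u in(208,330): print(u,g[182:204,u].astype(int).tolist())
E
```

```text
t: 18.75
eef_pos: [511.1, -13.5, 237.3]
orientation: [[0.862, -0.045, 0.505], [-0.041, -0.999, -0.019], [0.505, -0.005, -0.863]]
contact_force: [0.9, 0.3, 0.3]
width: 0.499
grip_force: 0.0
[(302, 191.61), (305, 191.78), (308, 191.97)] [(336, 193.78), (340, 194.08), (344, 194.42)] [(256, 188.42), (258, 188.56)]
[(302, 191.27), (305, 191.48), (308, 191.63)] [(336, 193.5), (340, 193.71), (344, 193.96)] [(256, 188.42), (258, 188.57)]
190 [47, 48, 47, 49, 48, 53, 47, 49, 48, 38, 182, 224, 227, 230, 239, 243, 242, 226, 213, 205, 194, 178, 152, 123, 79, 41, 33, 44]
330 [48, 49, 51, 48, 52, 54, 48, 62, 223, 224, 227, 235, 248, 248, 238, 222, 212, 203, 190, 173, 150, 115, 58, 38, 43, 40, 43, 41]
440 [56, 53, 56, 56, 59, 58, 58, 60, 53, 55, 56, 61, 57, 59, 53, 57, 56, 174, 223, 227, 231, 232, 229, 224, 217, 209, 200, 183]
208 [145, 144, 146, 142, 145, 143, 144, 142, 132, 243, 249, 251, 230, 222, 212, 200, 182, 153, 44, 50, 50, 51]
330 [145, 146, 144, 146, 144, 146, 145, 142, 143, 249, 250, 248, 231, 222, 211, 199, 180, 149, 54, 54, 57, 51]
```

Run:
```python
from m import *
run(9,(("N",190,76,99,208,184,203),("E",330,74,98,330,184,203)),{"N":(257,188.5),"E":(324,192.7)})
S5=pickle.load(open("pics/side5.pkl","rb"));S=pickle.load(open("pics/side9.pkl","rb"))
px=S["pixels"].astype(int);m=((px.min(2)>150)&(np.ptp(px,axis=2)<30)).astype(np.uint8)
for P in((650,-122,250),(650,-122,198),(599,-122,182),(650,-122,192)):print(P,proj(S,P))
m[:,:225]=0;m[:,290:]=0;m[:165]=0;m[230:]=0
n,l,st,ce=cv2.connectedComponentsWithStats(m)
print([(st[i].tolist(),ce[i].round(0).tolist()) for i in range(1,n) if st[i][4]>15])
for v in range(172,216,3): print(v,''.join('#' if x>150 else '+' if x>90 else '.' for x in px[v,225:290].mean(1)))
```

```text
N 88.39 194.98 H [591.1  90. ] wrist-only [0.993] bar w+t [650.7 199.1] r 124.3 th 1.071
E 86.18 194.95 H [590.4  90. ] wrist-only [0.988] bar w+t [649.9 199.8] r 124.8 th 1.074
(650, -122, 250) [256.4 184.1]
(650, -122, 198) [256.8 197.1]
(599, -122, 182) [273. 204.]
(650, -122, 192) [256.8 198.6]
[([225, 165, 7, 47, 98], [228.0, 187.0]), ([247, 181, 30, 33, 569], [258.0, 196.0]), ([272, 205, 14, 25, 107], [279.0, 218.0]), ([238, 212, 8, 4, 18], [241.0, 213.0]), ([286, 222, 4, 8, 25], [288.0, 226.0])]
172 +###+..............+++...........................+++++...........
175 ++##++..+++++++...................................+++............
178 ++##++....+++++++.....+++++++................+++........++.......
181 .+##++................+#########+++..+++++..+++++....+++++.......
184 .++##+...........+++++###################+++++++++..++++++.......
187 .++##++...............+#################++++++...................
190 ..+##++................+################++++++++.................
193 ..+###+................++###############+...++++++...............
196 ..++##++..............+############################++............
199 ...+##++.............+####################+#########+............
202 ...+##++..............+#################++.....++++++++..........
205 ...++##+..............++#######++################+++++++####+++..
208 ...++##+...............+#####++.++###############++++++++###++...
211 .+++###+++++++++++....++####+....+####++...++++++++++++#####++...
214 .......+++++++#######++++++++++..++#++...+++++++++++++#####++....
```

```bash
python3 -c "
from cell import arm
print(arm.hand_in())"
```

```text
the job is handed in; nothing more can be done
None
```

I raised the empty stand's panel to its neighbour's angle (my two measurements put the difference at 0.005 rad or less), hung the white cradle on the middle of its bar with the fork towards the robot, and handed in about 19 s into the 72 s allowed; the panel sank only about 0.01 rad when the cradle went on. I viewed 11 pictures, one over the limit of 10.

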